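# Fit the hanging divider into the parts bin

## Task

Lift the orange divider up and off its two hooks and stand it upright on its long bottom edge in the slot between the ribs of the big blue bin in the middle of the bench, so that the steel and brass parts stay apart. Lower it gently until it rests fully down on the bin floor, without dropping it in, and let go. Leave the green divider hanging where it is.

Things in the scene. Friction and masses are not known exactly. Their poses are not given: they have to be found in the camera images.
- orange_divider: Orange T-shaped panel, 12 mm thick (x), 106 wide (y), 110 high (z), 0.14 kg; on top an ear 25 long, 20 high on each side (156 over both; their undersides 90 above the bottom edge). Origin: middle of the bottom edge. Hangs upright by its ears on two hooks, square to its stand, bottom edge 64 mm over the bench; top edge between the hooks is free to grasp across the thickness.
- green_divider: Green panel of exactly the same shape, hanging on the other stand; not wanted. Origin: middle of its bottom edge.
- stand_orange: Grey hook stand fixed to the bench, left or right of the bin, holding the orange divider above its origin. Base 150 (x) by 180 mm (y); posts 165 high at x=+56, y=-65 and +65 mm; from each an 8 mm hook rod runs to -x, its top at 154, its tip beyond x=-35 turned up to 172 mm. All open between the hooks above 85 mm. Origin: centre of the base's underside.
- stand_green: The same stand, holding the green divider.
- blue_bin: Blue open bin fixed to the bench, 220 (x) by 126 mm (y), walls 80 high, front wall (-x) 50, floor 5 thick, 116 wide inside. On each side wall two upright ribs, 5 thick, 14 out from the wall, tops at 75 mm, leave a slot 20 wide across the bin's middle. Steel parts behind it, brass parts before it, under 25 mm high. Origin: centre of its underside.
- bin_slot (a point): Centre of the slot on the bin's inner floor (5 mm above the bench); axes as the bin's: y along the slot from wall to wall, x across its 20 mm gap. With the divider standing in the slot its top edge is 110 mm above this point.
Mind the look-alikes: they are no part of the job. Of the things that look like the orange_divider, the larger one is meant.

How it is judged (in metres and radians):
On the way:
1. the orange divider is lifted up, at least 30 mm above where it hung, clear of its hooks and stand (z of orange_divider in the frame of stand_orange above 0.094 m and contact force between orange_divider and stand_orange below 0.05 N), for 0.1 s.
At the end, for the whole second after the job is handed in: The orange divider stands at rest in the bin's slot, bottom edge down: its bottom middle within 8 mm across and 10 mm along the slot and within 5 mm of the bin floor, upright within 0.15 rad, in line with the slot within 0.15 rad. The green divider is within 20 mm of where it hung (x of orange_divider in the frame of bin_slot between -0.008 and 0.008 m and y of orange_divider in the frame of bin_slot between -0.01 and 0.01 m and z of orange_divider in the frame of bin_slot between -0.005 and 0.005 m and angle between orange_divider's own z axis and vertical below 0.15 rad and angle between the x axis of orange_divider and the x axis of blue_bin, either way round below 0.15 rad and linear speed of orange_divider below 0.02 m/s and distance of green_divider from where it was at the start of the episode below 0.02 m); the robot touches nothing.
It fails at once if the orange divider is dropped into the bin (moves faster than 0.6 m/s in the bin, as after a fall of about 20 mm) (horizontal distance between orange_divider and bin_slot below 0.1 m and z of orange_divider in the frame of bin_slot below 0.06 m and linear speed of orange_divider above 0.6 m/s).
It fails at once if the green divider is taken off or knocked more than 30 mm from where it hung (distance of green_divider from where it was at the start of the episode above 0.03 m).
It also fails if it takes over 43 s, if anything falls off the work surface, if the arm or the gripper's body presses on something with over 40 N, if the wrist force passes 120 N, or if a joint passes its speed limit or range.

## Robot

A 6-joint arm with a two-finger parallel gripper is mounted at the origin on the work surface. World frame = base frame: x ahead of the robot, y to its left, z up, the work surface at z = 0. Lengths are in m, angles in degrees, forces in N, time in s.
With the tool pointing down it reaches from about 0.25 to 0.725 m from the base axis. Payload 9.7 kg.
Tool frame: the origin (TCP) lies between the finger pads; the fingertips stand bot.tcp_to_tips ahead of it and the grasp point (between the pads) lies 2 mm behind it (bot.tcp_to_tips is the distance from the TCP to the fingertips, in m); z points along the fingers, y is the line along which they close (so a half turn about z gives the same grasp; the last joint's range is limited). The gripper opens to 85 mm and grips with 20 to 120 N. Pads are 22 mm wide; open, the fingers measure 114 mm over their backs; the gripper's body (76 mm by 85 mm) begins 54 mm behind the grasp point. The pads swing forward as they close: fully open they stand 13 mm farther back than shut.
Start: joints at [-63.999, 4.979, 10.078, 95.1, 0, 90], TCP at [0.241, -0.494, 0.248] pointing down, gripper open.
Joint ranges: [-179.16, 179.16], [-48.56, 103.87], [-65.8, 70.77], [-126.05, 130.52], [-82.76, 87.17], [-180, 180]. Speed limits (degrees/s): [127.2, 127.2, 147.25, 180, 180, 180].

## Interface

Orientations are given as [roll, pitch, yaw] about the fixed x, y, z axes, in that order (R = Rz(yaw) Ry(pitch) Rx(roll)).
In Python, from workcell import sensors, camera, camera_params, bot gives the robot as it stands.
- The arm moves only by the tool apply_moves, never from a script. Its argument "motion" is a list of rows, each an object with "jaw": the opening, from -1 (shut) to 1 (fully open); "xyz": the shift along the tool's x, y, z in mm, a list of three; "twist": the turn about the tool's z in rad. A call has 1 to 5 rows; each row is the pose to reach, as a shift and turn from the pose commanded when the call began, along the tool's axes at that moment; what a row does not reach only later rows make up. A row lasts 1/8 s, in which the tool goes at most 62.5 mm and 10.7 degrees, less where a joint would pass 70% of its speed; a pose out of reach is approached as far as the arm can. A call with a gripper value outside its range is refused whole. The fingers move at their own pace and stop on an object; "grip_force" is the grip in N (left out, the last holds). Time passes only in rows, so rows that repeat a pose let the fingers close. It gives the time, the measured TCP pose, the force, the opening and the grip force at its end, in the units of the state.
- sensors.get_obs(): the state, without advancing time (a new reading comes with each control period).
- camera(name): name is "scene" or "top" or "wrist"; returns (picture, depth): 384x512x3 uint8, red, green, blue; 384x512 float32, m along the optical axis (not along the pixel's ray), 0 where there is no reading.
- camera_params(name): a dict with "mtx" (3x3 intrinsics, pixels), "k1" (the pictures are not rectified: a ray, as slopes to the right and down, at radius r is drawn at 1 + k1 r^2 times it, then the intrinsics apply), "rvec" (rotation vector, rad) and "tvec" (3), from world to camera coordinates, as OpenCV has them. Camera axes: x right, y down, z forward; pixel columns grow to the right and rows downward; lengths in m; the calibration is good to about 2 mm. A picture is of the moment at which its call begins: read the wrist's pose just before it. camera_params takes no time and is no camera call; for the wrist camera it gives the pose at the moment of the call.
- bot.job_done(): hands the job in; it is judged then, once.
The state is a dict: "time": time; "q": joint angles; "qd": joint speeds; "joint_efforts": joint torques, N m; "ee_pos": TCP position; "tcp_rot": TCP orientation; "wrist_force": force on the tool from outside, world axes, zero at the start; "torque": the same for the moment, N m; "opening": finger opening in m; "grasp_force": force on a finger pad.
Only numpy, scipy, OpenCV 4.12 (cv2) and the standard library are available. Lean on these libraries where they do the work, as an engineer would, in place of code of your own. Each camera call takes 0.05 s, during which the arm holds its last target. There are 200 camera calls.

## Working session

There is one attempt and no reset: what is moved stays moved. The work goes in short steps, Python scripts to look and compute and a tool call to move; the robot and the scene stay as the last step left them, time stands still between calls to the robot, and variables do not carry over. Pictures are saved under pics/ and viewed, at most 10 in all, crops included, and the job is handed in when it is done.

Besides the shell and the picture viewer there is one more tool, called after "Request:" by a JSON object that holds its "fn" and its "kwargs", one argument or row to a line. apply_moves: Moves the arm, as the interface text tells. Its arguments: {"type":"object","properties":{"motion":{"type":"array","items":{"type":"object","properties":{"jaw":{"type":"number"},"xyz":{"type":"array","items":{"type":"number"}},"twist":{"type":"number"}}}},"grip_force":{"type":"number"}},"required":["motion"]}

```bash
mkdir -p pics
cat > h.py <<'E'
import numpy as np, cv2
from workcell import sensors, camera, camera_params, bot
def pts(dep,p):
    K=p["mtx"];h,w=dep.shape
    v,u=np.mgrid[:h,:w]
    n=cv2.undistortPoints(np.stack([u,v],-1).reshape(-1,1,2).astype(float),np.array(K,float),np.array([p["k1"],0,0,0.]))[:,0]
    X=np.c_[n,np.ones(len(n))]*dep.reshape(-1,1)
    R=cv2.Rodrigues(np.array(p["rvec"],float))[0]
    return ((X-np.array(p["tvec"]).ravel())@R).reshape(h,w,3)
def look(n,tag):
    p=camera_params(n);im,d=camera(n)
    cv2.imwrite(f"pics/{tag}.png",im[:,:,::-1]); np.savez(f"{tag}.npz",im=im,d=d,P=pts(d,p))
    return im,d,pts(d,p)
E
python3 - <<'E'
from h import *
o=sensors.get_obs();print(o["ee_pos"],o["tcp_rot"],o["opening"],bot.tcp_to_tips)
a=[look(n,n+"0")[0] for n in("scene","top")]
cv2.imwrite("pics/both.png",cv2.resize(np.vstack(a)[:,:,::-1],(400,600)))
E
```

```text
[ 0.24101364 -0.49413292  0.24756709] [-1.79921547e+02  3.26686170e-04  2.60010959e+01] 0.08550271752355681 0.017
```

View pics/scene0.png

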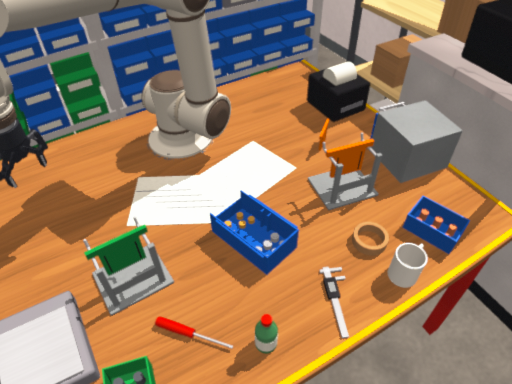

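View pics/top0.png

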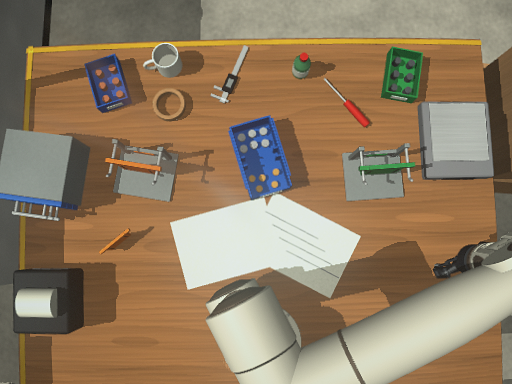

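The top view shows the hanging orange divider at about (132,165), with the small orange look-alike at (115,240). The bin is centred at about (260,157) with its slot crossing it, and the green divider is at (388,167).

```bash
cat > m.py <<'E'
from h import *
for n in("top0","scene0"):
    z=np.load(n+".npz");im,P=z["im"],z["P"]
    H=cv2.cvtColor(im,cv2.COLOR_RGB2HSV).astype(int)
    for c,lo,hi in(("or",3,15),("gr",50,85),("bl",105,125)):
        m=(H[...,0]>=lo)&(H[...,0]<=hi)&(H[...,1]>(200 if c=="or" else 130))&(H[...,2]>(150 if c=="or" else 50))&(z["d"]>0)
        k,L,S,C=cv2.connectedComponentsWithStats(m.astype(np.uint8))
        for i in range(1,k):
            if S[i,4]<60: continue
            p=P[L==i]; 
            if not(0<p[:,0].mean()<.85 and abs(p[:,1].mean())<.6): continue
            zt=np.percentile(p[:,2],97); t=p[p[:,2]>zt-.006]
            (cx,cy),(w,h),a=cv2.minAreaRect((t[:,:2]*1000).astype(np.float32))
            print(n,c,C[i].round(),S[i,4],"ztop %.4f zmin %.3f"%(zt,p[:,2].min()),"rect",np.round([cx,cy,w,h,a],1),np.median(t,0).round(4))
    # stand posts: grey, z .14-.18
    g=(H[...,1]<60)&(P[...,2]>.14)&(P[...,2]<.18)&(P[...,0]>.25)&(P[...,0]<.75)&(P[...,1]>.15)&(P[...,1]<.5)
    print("posts",np.round(P[g][:, :]*1000)[::max(1,g.sum()//25)].tolist())
    b=(H[...,1]<60)&(P[...,2]>.003)&(P[...,2]<.03)&(P[...,0]>.25)&(P[...,0]<.75)&(P[...,1]>.15)&(P[...,1]<.45)
    print("base",cv2.minAreaRect((P[b][:,:2]*1000).astype(np.float32)),np.median(P[b][:,2]))
z=np.load("top0.npz");im=z["im"]
v=[cv2.resize(im[105:210,x:x+105],(400,400),interpolation=cv2.INTER_CUBIC) for x in(90,210)]
cv2.imwrite("pics/crop.png",np.hstack(v)[:,:,::-1])
E
python3 m.py
```

```text
top0 gr [403.  72.] 1139 ztop 0.0622 zmin -0.006 rect [ 809.1 -457.6  101.4  150.1   78.1] [ 0.7931 -0.4448  0.0597]
top0 gr [387. 166.] 206 ztop 0.1790 zmin 0.167 rect [ 497.2 -352.1   10.6  149.9    3. ] [ 0.4968 -0.3507  0.1751]
top0 bl [116.  68.] 105 ztop 0.0642 zmin -0.003 rect [839.6 424.4 101.7  28.2  34. ] [0.8461 0.4275 0.0612]
top0 bl [98. 94.] 117 ztop 0.0643 zmin -0.002 rect [755.5 495.7 100.6  31.7  36.9] [0.7337 0.4899 0.0611]
top0 bl [263. 156.] 2118 ztop 0.0824 zmin -0.007 rect [549.6  -7.3 217.4 136.1  15.6] [0.5657 0.0174 0.0797]
posts [[590.0, 405.0, 165.0], [587.0, 392.0, 163.0], [581.0, 400.0, 164.0], [578.0, 402.0, 155.0], [570.0, 404.0, 149.0], [566.0, 399.0, 157.0], [564.0, 403.0, 152.0], [562.0, 263.0, 143.0], [558.0, 264.0, 151.0], [553.0, 265.0, 164.0], [554.0, 265.0, 145.0], [550.0, 403.0, 151.0], [544.0, 272.0, 153.0], [541.0, 405.0, 155.0], [532.0, 278.0, 155.0], [525.0, 282.0, 148.0], [518.0, 280.0, 154.0], [516.0, 410.0, 154.0], [507.0, 413.0, 155.0], [498.0, 280.0, 156.0], [493.0, 286.0, 154.0], [491.0, 281.0, 152.0], [486.0, 417.0, 169.0], [479.0, 2
[... 960 characters left out ...]
, [474.0, 284.0, 153.0], [481.0, 282.0, 155.0], [561.0, 400.0, 158.0], [568.0, 401.0, 155.0], [581.0, 391.0, 164.0], [580.0, 389.0, 161.0], [588.0, 405.0, 160.0], [590.0, 400.0, 160.0], [589.0, 392.0, 159.0], [520.0, 277.0, 155.0], [519.0, 275.0, 152.0], [590.0, 394.0, 150.0], [590.0, 386.0, 150.0], [532.0, 272.0, 155.0], [591.0, 399.0, 142.0], [542.0, 275.0, 153.0], [561.0, 272.0, 165.0], [564.0, 266.0, 166.0], [565.0, 261.0, 166.0], [567.0, 260.0, 164.0], [567.0, 265.0, 158.0], [564.0, 268.0, 151.0], [567.0, 266.0, 150.0], [567.0, 267.0, 146.0], [569.0, 262.0, 142.0]]
base ((485.08935546875, 297.1340026855469), (519.1808471679688, 198.2604217529297), 39.17332077026367) 0.010174392979170641
```

View pics/crop.png

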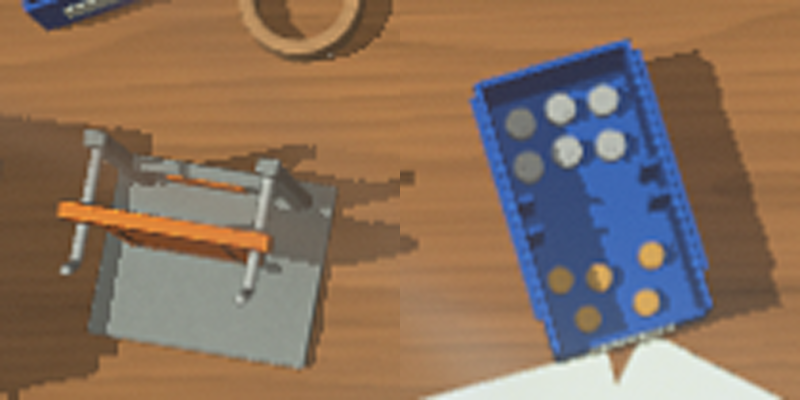

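The crop shows the orange panel on its hooks, with posts on the +x side at yaw of about -10°. The bin is at yaw of about +15.5°, and the slot ribs sit at mid-length. I'll now swing over to the orange stand.

Request:
{"fn": "apply_moves", "kwargs": {
  "motion": [
    {"xyz": [40, -42, -10], "twist": 0, "jaw": 1},
    {"xyz": [80, -84, -20], "twist": 0, "jaw": 1},
    {"xyz": [120, -126, -30], "twist": 0, "jaw": 1},
    {"xyz": [160, -168, -40], "twist": 0, "jaw": 1},
    {"xyz": [200, -210, -50], "twist": 0, "jaw": 1}
  ]
}}

```text
time: 0.72
ee_pos: [0.3288, -0.2162, 0.2984]
tcp_rot: [-180.0, -0.0, 26.0]
wrist_force: [1.2, 0.0, -0.1]
opening: 0.0857
grasp_force: 0.0
```

Request:
{"fn": "apply_moves", "kwargs": {
  "motion": [
    {"xyz": [40, -42, 0], "twist": 0, "jaw": 1},
    {"xyz": [80, -84, 0], "twist": 0, "jaw": 1},
    {"xyz": [120, -126, 0], "twist": 0, "jaw": 1},
    {"xyz": [160, -168, 0], "twist": 0, "jaw": 1},
    {"xyz": [200, -210, 0], "twist": 0, "jaw": 1}
  ]
}}

```text
time: 1.35
ee_pos: [0.4166, 0.0605, 0.2982]
tcp_rot: [180.0, -0.0, 26.0]
wrist_force: [1.3, -1.8, -0.7]
opening: 0.0854
grasp_force: 0.0
```

Request:
{"fn": "apply_moves", "kwargs": {
  "motion": [
    {"xyz": [40, -42, 0], "twist": -0.16, "jaw": 1},
    {"xyz": [80, -84, 0], "twist": -0.32, "jaw": 1},
    {"xyz": [120, -126, 0], "twist": -0.48, "jaw": 1},
    {"xyz": [160, -168, 0], "twist": -0.64, "jaw": 1},
    {"xyz": [200, -210, 0], "twist": -0.8, "jaw": 1}
  ]
}}

```text
time: 1.98
ee_pos: [0.5044, 0.3369, 0.2979]
tcp_rot: [-180.0, 0.0, 72.2]
wrist_force: [-0.0, -0.5, 0.4]
opening: 0.0854
grasp_force: 0.0
```

Request:
{"fn": "apply_moves", "kwargs": {
  "motion": [
    {"xyz": [0, 0, 0], "twist": -0.16, "jaw": 0.0},
    {"xyz": [0, 0, 0], "twist": -0.16, "jaw": 0.0},
    {"xyz": [0, 0, 0], "twist": -0.16, "jaw": 0.0}
  ]
}}

```text
time: 2.35
ee_pos: [0.5041, 0.3344, 0.2986]
tcp_rot: [180.0, -0.0, 80.8]
wrist_force: [-0.1, 0.3, -0.0]
opening: 0.0424
grasp_force: 0.0
```

```bash
cat > w.py <<'E'
from h import *
import sys
o=sensors.get_obs();print(o["ee_pos"].round(4) if hasattr(o["ee_pos"],"round") else o["ee_pos"],o["tcp_rot"],np.round(o["q"],1))
for n in("wrist","top"):
    im,d,P=look(n,n+sys.argv[1])
    H=cv2.cvtColor(im,cv2.COLOR_RGB2HSV).astype(int)
    near=(abs(P[...,0]-.525)<.08)&(abs(P[...,1]-.343)<.12)&(P[...,2]>.165)&(P[...,2]<.185)
    m=near&(H[...,0]<=16)&(H[...,1]>130)
    p=P[m]
    if len(p)>20:
        (cx,cy),(w,h),a=cv2.minAreaRect((p[:,:2]*1000).astype(np.float32))
        f=cv2.fitLine((p[:,:2]*1000).astype(np.float32),cv2.DIST_HUBER,0,.01,.01).ravel()
        print(n,len(p),"z",np.median(p[:,2]).round(4),np.round([cx,cy,w,h,a],1),"yaw",np.degrees(np.arctan2(-f[0]*np.sign(f[1]),abs(f[1]))).round(2))
E
python3 w.py 1
```

```text
[0.5041 0.3344 0.2986] [ 1.79987483e+02 -8.12757941e-03  8.07723937e+01] [ 33.6  14.5  26.6 102.1  -0.  132.8]
wrist 2784 z 0.1729 [503.4 346.5 155.5  44.1  78.8] yaw -10.54
top 127 z 0.1739 [510.  309.   82.7  12.5  79.4] yaw -12.19
```

View pics/wrist1.png

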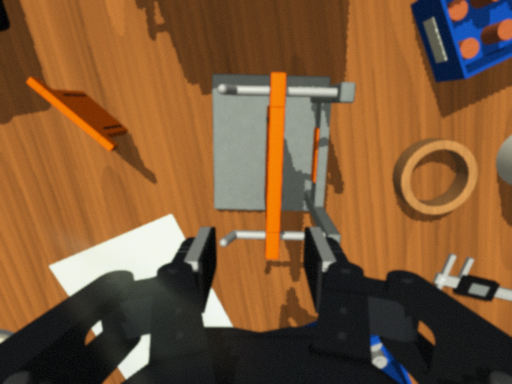

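The wrist view shows the orange top edge as a vertical bar from (278,72) to (272,260), resting on its two hooks. Next I'll measure it by casting pixel rays, and do the same for the bin from the top view.

```bash
cat > ray.py <<'E'
from h import *
def ray(uv,p,z):
    n=cv2.undistortPoints(np.array(uv,float).reshape(-1,1,2),np.array(p["mtx"],float),np.array([p["k1"],0,0,0.]))[:,0]
    R=cv2.Rodrigues(np.array(p["rvec"],float))[0];d=np.c_[n,np.ones(len(n))]@R;c=-R.T@np.array(p["tvec"]).ravel()
    return c+d*((z-c[2])/d[:,2])[:,None]
def bar(n,im,P,p,z=.174):
    H=cv2.cvtColor(im,cv2.COLOR_RGB2HSV).astype(int)
    m=(H[...,0]<=16)&(H[...,1]>170)&(H[...,2]>180)&(P[...,2]>.15)&(abs(P[...,0]-.52)<.08)&(abs(P[...,1]-.343)<.11)
    m=cv2.morphologyEx(m.astype(np.uint8),cv2.MORPH_CLOSE,np.ones((3,3)))
    k,L,S,C=cv2.connectedComponentsWithStats(m);i=1+S[1:,4].argmax()
    c=max(cv2.findContours((L==i).astype(np.uint8),0,2)[0],key=len)
    q=ray(cv2.boxPoints(cv2.minAreaRect(c)),p,z);(cx,cy),(w,h),a=cv2.minAreaRect((q[:,:2]*1000).astype(np.float32))
    print(n,S[i],np.round([cx,cy,w,h,a],1),"zmed",np.median(P[L==i][:,2]).round(4),"box",np.round(q[:,:2]*1000).tolist())
    return L==i
E
python3 - <<'E'
from ray import *
for n in("wrist","top"):
    z=np.load(n+"1.npz");p=camera_params(n);m=bar(n,z["im"],z["P"],p)
# bin from top depth
z=np.load("top1.npz");P=z["P"];p=camera_params("top");H=cv2.cvtColor(z["im"],cv2.COLOR_RGB2HSV).astype(int)
b=(abs(H[...,0]-113)<12)&(H[...,1]>120)&(abs(P[...,0]-.55)<.15)&(abs(P[...,1])<.13)
for lo,hi in((.076,.09),(.07,.0775)):
    s=P[b&(P[...,2]>lo)&(P[...,2]<hi)];print(len(s),cv2.minAreaRect((s[:,:2]*1000).astype(np.float32)),np.median(s[:,2]))
E
```

```text
wrist [ 265   72   21  187 2688] [519.1 343.6 154.6  13.4  79.3] zmed 0.1729 box [[498.0, 269.0], [527.0, 421.0], [538.0, 419.0], [511.0, 266.0]]
top [131 162  29   9 102] [510.1 309.9  80.7  10.   79.3] zmed 0.174 box [[513.0, 350.0], [523.0, 349.0], [508.0, 270.0], [498.0, 271.0]]
429 ((549.572021484375, -7.072517395019531), (218.52366638183594, 135.80535888671875), 15.563497543334961) 0.07980114971453113
178 ((550.4865112304688, -7.631629943847656), (216.8369140625, 136.3568572998047), 15.698381423950195) 0.07547839457691384
```

Request:
{"fn": "apply_moves", "kwargs": {
  "motion": [
    {"xyz": [11.5, 12.7, 20], "twist": 0.021, "jaw": 0.0},
    {"xyz": [11.5, 12.7, 50], "twist": 0.021, "jaw": 0.0},
    {"xyz": [11.5, 12.7, 70], "twist": 0.021, "jaw": 0.0},
    {"xyz": [11.5, 12.7, 70], "twist": 0.021, "jaw": 0.0}
  ]
}}

```text
time: 2.95
ee_pos: [0.5184, 0.3439, 0.2253]
tcp_rot: [-179.8, 0.2, 79.7]
wrist_force: [-0.5, -0.2, -0.2]
opening: 0.0429
grasp_force: 0.0
```

Run:
```python
from ray import *
o=sensors.get_obs();print(o["ee_pos"],o["tcp_rot"])
p=camera_params("wrist");im,d,P=look("wrist","wrist2");bar("w",im,P,p)
```

```text
[0.51839718 0.34390678 0.22533096] [-1.79840048e+02  1.55286637e-01  7.97099918e+01]
w [ 250   82   21  219 4049] [520.6 353.6 133.8  13.   79.8] zmed 0.173 box [[527.0, 420.0], [538.0, 419.0], [515.0, 287.0], [502.0, 289.0]]
```

View pics/wrist2.png

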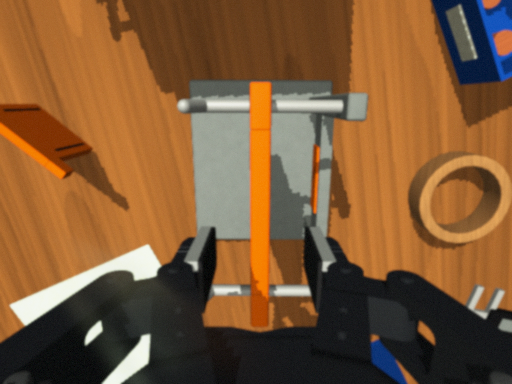

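Bar at column 260 is centred between the fingers (205–312) and parallel to them. Next I'll descend and grip.

Request:
{"fn": "apply_moves", "kwargs": {
  "motion": [
    {"xyz": [0, 0, 20], "twist": 0, "jaw": 0.0},
    {"xyz": [0, 0, 40], "twist": 0, "jaw": 0.0},
    {"xyz": [0, 0, 55], "twist": 0, "jaw": 0.0},
    {"xyz": [0, 0, 69], "twist": 0, "jaw": 0.0},
    {"xyz": [0, 0, 69], "twist": 0, "jaw": 0.0}
  ]
}}

```text
time: 3.62
ee_pos: [0.5183, 0.3441, 0.1584]
tcp_rot: [-179.9, 0.1, 79.8]
wrist_force: [0.3, 0.5, 0.0]
opening: 0.0428
grasp_force: 0.0
```

Request:
{"fn": "apply_moves", "kwargs": {
  "grip_force": 40,
  "motion": [
    {"xyz": [0, 0, 0], "twist": 0, "jaw": -1},
    {"xyz": [0, 0, 0], "twist": 0, "jaw": -1},
    {"xyz": [0, 0, 0], "twist": 0, "jaw": -1},
    {"xyz": [0, 0, 0], "twist": 0, "jaw": -1},
    {"xyz": [0, 0, 0], "twist": 0, "jaw": -1}
  ]
}}

```text
time: 4.25
ee_pos: [0.5188, 0.3445, 0.1602]
tcp_rot: [179.9, -0.1, 79.8]
wrist_force: [0.2, 0.3, 6.4]
opening: 0.0114
grasp_force: 42.5
```

Request:
{"fn": "apply_moves", "kwargs": {
  "motion": [
    {"xyz": [0, 0, -8], "twist": 0, "jaw": -1},
    {"xyz": [0, 0, -25], "twist": 0, "jaw": -1},
    {"xyz": [0, 0, -50], "twist": 0, "jaw": -1},
    {"xyz": [0, 0, -80], "twist": 0, "jaw": -1},
    {"xyz": [0, 0, -90], "twist": 0, "jaw": -1}
  ]
}}

```text
time: 4.88
ee_pos: [0.519, 0.3446, 0.252]
tcp_rot: [179.9, -0.1, 79.8]
wrist_force: [0.2, -0.4, -1.1]
opening: 0.0111
grasp_force: 41.7
```

Request:
{"fn": "apply_moves", "kwargs": {
  "motion": [
    {"xyz": [0, 0, -30], "twist": 0, "jaw": -1},
    {"xyz": [0, 0, -40], "twist": 0, "jaw": -1},
    {"xyz": [0, 0, -40], "twist": 0, "jaw": -1}
  ]
}}

```text
time: 5.25
ee_pos: [0.5188, 0.3444, 0.2892]
tcp_rot: [180.0, -0.0, 79.8]
wrist_force: [-0.1, 0.7, -1.5]
opening: 0.0111
grasp_force: 41.7
```

Run:
```python
from h import *
o=sensors.get_obs();print(o["ee_pos"],o["tcp_rot"],np.round(o["q"]),o["opening"])
a=[look(n,n+"3")[0] for n in("scene","wrist")]
cv2.imwrite("pics/lift.png",np.vstack([cv2.resize(x,(400,300)) for x in a])[:,:,::-1])
```

```text
[0.51877001 0.344443   0.28916442] [ 1.79983632e+02 -1.55104783e-02  7.97999881e+01] [ 34.  17.  28. 102.  -0. 134.] 0.011135746041540131
```

View pics/lift.png

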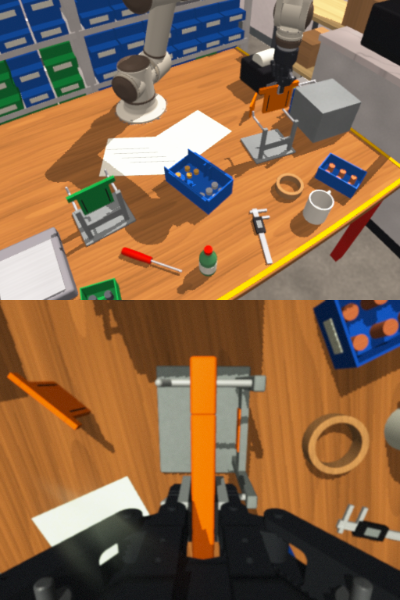

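The divider is lifted and held upright, clear of the hooks. Now I'll carry it above the bin and turn it.

Request:
{"fn": "apply_moves", "kwargs": {
  "motion": [
    {"xyz": [-30, 8, 0], "twist": -0.05, "jaw": -1},
    {"xyz": [-70, 19, 0], "twist": -0.1, "jaw": -1},
    {"xyz": [-115, 31, 0], "twist": -0.16, "jaw": -1},
    {"xyz": [-160, 43, 0], "twist": -0.22, "jaw": -1},
    {"xyz": [-205, 55, 0], "twist": -0.28, "jaw": -1}
  ]
}}

```text
time: 5.98
ee_pos: [0.536, 0.1313, 0.288]
tcp_rot: [-179.9, 0.0, 96.0]
wrist_force: [0.7, -0.6, -1.0]
opening: 0.0116
grasp_force: 41.6
```

Run:
```python
from h import *
o=sensors.get_obs();print(o["ee_pos"],o["tcp_rot"],np.round(o["q"]),o["opening"])
```

```text
[0.53601978 0.13130096 0.28798448] [-1.79912004e+02  1.33402586e-02  9.59666644e+01] [ 14.   6.  16. 100.  -0.  98.] 0.011561802733461957
```

Request:
{"fn": "apply_moves", "kwargs": {
  "motion": [
    {"xyz": [-40, 0, 0], "twist": -0.05, "jaw": -1},
    {"xyz": [-80, 0, 0], "twist": -0.1, "jaw": -1},
    {"xyz": [-115, 0, 0], "twist": -0.14, "jaw": -1},
    {"xyz": [-139, -0.5, 0], "twist": -0.168, "jaw": -1},
    {"xyz": [-139, -0.5, 0], "twist": -0.168, "jaw": -1}
  ]
}}

```text
time: 6.6
ee_pos: [0.5498, -0.0069, 0.2881]
tcp_rot: [-179.9, -0.0, 105.3]
wrist_force: [0.7, 0.8, -1.1]
opening: 0.0113
grasp_force: 41.6
```

```bash
cat > b.py <<'E'
from ray import *
import sys
t=sys.argv[1]
o=sensors.get_obs();e=np.array(o["ee_pos"]);print(e,o["tcp_rot"],o["opening"])
for n in("wrist","top","scene"):
    im,d,P=look(n,n+t);H=cv2.cvtColor(im,cv2.COLOR_RGB2HSV).astype(int)
    b=(abs(H[...,0]-113)<12)&(H[...,1]>120)&(abs(P[...,0]-.55)<.15)&(abs(P[...,1])<.13)
    c,s=np.cos(np.radians(15.6)),np.sin(np.radians(15.6));D=(P-[.55,-.0073,0])*1000
    u=D[...,0]*c+D[...,1]*s;v=-D[...,0]*s+D[...,1]*c
    k=b&(P[...,2]>.077)&(P[...,2]<.085);q=np.c_[u[k],v[k]]
    if len(q): print(n,"rim uv pct",np.percentile(q,[1,50,99],axis=0).round(1).tolist(),len(q))
    for sg in(1,-1):
        k=b&(P[...,2]>.071)&(P[...,2]<.079)&(sg*v<56)&(sg*v>44)&(abs(u)<30)
        print(n,"rib",sg,np.sort(u[k].round(1))[::max(1,k.sum()//14)].tolist(),"z",P[k][:,2].mean() if k.any() else 0)
    m=(H[...,0]<=16)&(H[...,1]>170)&(H[...,2]>150)&(P[...,2]>e[2]-.005)&(P[...,2]<e[2]+.03)&(np.hypot(P[...,0]-e[0],P[...,1]-e[1])<.11)
    if m.sum()>20:
        q=np.c_[u[m],v[m]];print(n,"div",m.sum(),cv2.minAreaRect(q.astype(np.float32)),"ztop",np.percentile(P[m][:,2],[50,90]))
E
python3 b.py 4
```

```text
[ 0.54977851 -0.00685508  0.28806267] [-1.79905118e+02 -2.14229827e-02  1.05338235e+02] 0.011320224146990352
wrist rim uv pct [[-103.9, -69.8], [40.8, 30.3], [109.1, 66.4]] 2662
wrist rib 1 [] z 0
wrist rib -1 [] z 0
wrist div 7745 ((0.17218399047851562, 24.971933364868164), (103.72142791748047, 11.822863578796387), 89.52391052246094) ztop [0.30075827 0.30153077]
top rim uv pct [[41.9, 51.3], [81.8, 62.1], [107.9, 68.2]] 44
top rib 1 [] z 0
top rib -1 [] z 0
scene rim uv pct [[-90.8, -70.8], [39.0, -47.6], [111.9, 66.8]] 479
scene rib 1 [-13.8, -12.9, -12.9, -12.8, -10.6, -9.7, -8.5, -8.3, 9.9, 12.7, 13.4, 14.1, 14.5, 14.6] z 0.07459331058909995
scene rib -1 [-14.1, -12.9, -12.7, -12.2, -12.0, -10.3, -9.6, -8.7, 11.2, 12.4, 12.6, 12.8, 15.3, 15.7, 16.0, 16.1, 16.2] z 0.07500056719464339
scene div 111 ((-0.05375242233276367, 1.0110855102539062), (16.322193145751953, 157.6453399658203), 0.8704242706298828) ztop [0.30213789 0.30389242]
```

View pics/wrist4.png

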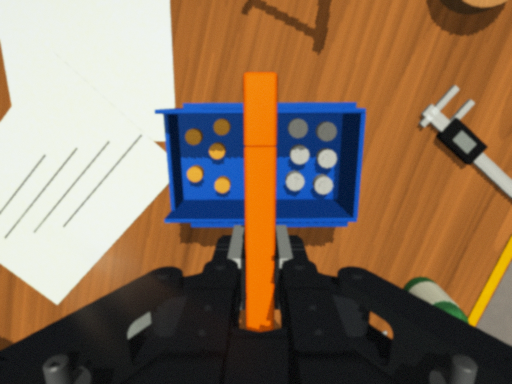

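The divider hangs at column 260 over the middle of the bin (rim columns 165–365), parallel to the end walls. I'll lower it to just above the walls and look again.

Request:
{"fn": "apply_moves", "kwargs": {
  "motion": [
    {"xyz": [-1, 0.5, 20], "twist": -0.007, "jaw": -1},
    {"xyz": [-1, 0.5, 45], "twist": -0.007, "jaw": -1},
    {"xyz": [-1, 0.5, 70], "twist": -0.007, "jaw": -1},
    {"xyz": [-1, 0.5, 93], "twist": -0.007, "jaw": -1},
    {"xyz": [-1, 0.5, 93], "twist": -0.007, "jaw": -1}
  ]
}}

```text
time: 7.38
ee_pos: [0.5498, -0.0054, 0.1945]
tcp_rot: [-179.8, -0.1, 105.9]
wrist_force: [0.1, -0.5, -1.1]
opening: 0.0114
grasp_force: 41.6
```

```bash
python3 b.py 5
python3 - <<'E'
import cv2,numpy as np
a=cv2.imread("pics/wrist5.png");b=cv2.imread("pics/scene5.png")[150:290,180:340]
cv2.imwrite("pics/low.png",np.hstack([cv2.resize(a,(400,300)),cv2.resize(b,(343,300),interpolation=2)]))
E
```

```text
[ 0.54980795 -0.00538714  0.19449188] [-1.79817834e+02 -6.08692800e-02  1.05931775e+02] 0.011448974282673169
wrist rim uv pct [[-105.2, -68.6], [48.9, 57.2], [109.3, 66.4]] 4574
wrist rib 1 [-14.6, -14.5, -14.5, -14.5, -14.4, -13.8, -13.8, -13.7, -13.7, -13.6, 14.0, 14.0, 14.0, 14.1, 14.1, 14.7, 14.7, 14.8] z 0.07396065608682971
wrist rib -1 [] z 0
wrist div 7725 ((0.2997317314147949, 26.2842960357666), (11.871687889099121, 103.97370910644531), 0.014381403103470802) ztop [0.20725595 0.20802974]
top rim uv pct [[35.1, 48.7], [74.8, 62.3], [106.9, 68.2]] 52
top rib 1 [] z 0
top rib -1 [] z 0
scene rim uv pct [[-98.1, -70.8], [51.3, -60.6], [111.5, 65.9]] 421
scene rib 1 [-9.3, 0.9, 10.7, 11.6, 12.3, 13.2, 13.2, 14.7, 15.8, 16.6] z 0.07443325778542897
scene rib -1 [-14.7, -14.3, -11.8, -11.6, -11.3, -9.6, -9.3, 10.8, 11.9, 12.5, 12.8, 14.5, 15.6, 15.6, 15.9] z 0.07417186341058682
scene div 100 ((0.25685739517211914, -2.024749755859375), (18.23867416381836, 152.0988311767578), 1.7286230325698853) ztop [0.21052604 0.21243676]
```

View pics/low.png

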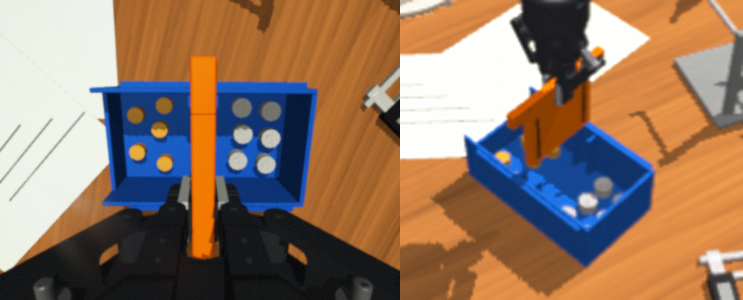

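The divider is centred in u (ribs at ±14, panel at +0.3), with its yaw matched. I'll shift it 1.5 mm along the slot and lower it.

Request:
{"fn": "apply_moves", "kwargs": {
  "motion": [
    {"xyz": [-1.5, 0, 0], "twist": 0, "jaw": -1},
    {"xyz": [-1.5, 0, 8], "twist": 0, "jaw": -1},
    {"xyz": [-1.5, 0, 16], "twist": 0, "jaw": -1},
    {"xyz": [-1.5, 0, 24], "twist": 0, "jaw": -1},
    {"xyz": [-1.5, 0, 32], "twist": 0, "jaw": -1}
  ]
}}

```text
time: 8.15
ee_pos: [0.5511, -0.0078, 0.1635]
tcp_rot: [-180.0, -0.0, 105.9]
wrist_force: [0.8, -0.7, -1.6]
opening: 0.0115
grasp_force: 41.7
```

Request:
{"fn": "apply_moves", "kwargs": {
  "motion": [
    {"xyz": [0, 0, 8], "twist": 0, "jaw": -1},
    {"xyz": [0, 0, 16], "twist": 0, "jaw": -1},
    {"xyz": [0, 0, 24], "twist": 0, "jaw": -1},
    {"xyz": [0, 0, 30], "twist": 0, "jaw": -1},
    {"xyz": [0, 0, 30], "twist": 0, "jaw": -1}
  ]
}}

```text
time: 8.78
ee_pos: [0.551, -0.0078, 0.1337]
tcp_rot: [-180.0, -0.0, 105.9]
wrist_force: [0.2, -0.7, -0.9]
opening: 0.0114
grasp_force: 41.7
```

Request:
{"fn": "apply_moves", "kwargs": {
  "motion": [
    {"xyz": [0, 0, 6], "twist": 0, "jaw": -1},
    {"xyz": [0, 0, 12], "twist": 0, "jaw": -1},
    {"xyz": [0, 0, 18], "twist": 0, "jaw": -1},
    {"xyz": [0, 0, 24], "twist": 0, "jaw": -1},
    {"xyz": [0, 0, 27], "twist": 0, "jaw": -1}
  ]
}}

```text
time: 9.4
ee_pos: [0.551, -0.0078, 0.1067]
tcp_rot: [-180.0, -0.0, 105.9]
wrist_force: [0.7, 0.5, -1.8]
opening: 0.0114
grasp_force: 41.7
```

Request:
{"fn": "apply_moves", "kwargs": {
  "motion": [
    {"xyz": [0, 0, 1], "twist": 0, "jaw": -1},
    {"xyz": [0, 0, 2], "twist": 0, "jaw": -1},
    {"xyz": [0, 0, 3], "twist": 0, "jaw": -1},
    {"xyz": [0, 0, 3], "twist": 0, "jaw": -1}
  ]
}}

```text
time: 9.9
ee_pos: [0.5512, -0.0078, 0.1043]
tcp_rot: [180.0, 0.0, 105.9]
wrist_force: [-0.1, -0.3, -0.8]
opening: 0.0113
grasp_force: 41.7
```

Request:
{"fn": "apply_moves", "kwargs": {
  "motion": [
    {"xyz": [0, 0, 1], "twist": 0, "jaw": -1},
    {"xyz": [0, 0, 1.5], "twist": 0, "jaw": -1},
    {"xyz": [0, 0, 2], "twist": 0, "jaw": -1},
    {"xyz": [0, 0, 2], "twist": 0, "jaw": -1}
  ]
}}

```text
time: 10.4
ee_pos: [0.5512, -0.0078, 0.1022]
tcp_rot: [-180.0, -0.0, 105.9]
wrist_force: [-0.4, -0.1, -0.8]
opening: 0.0114
grasp_force: 41.7
```

Request:
{"fn": "apply_moves", "kwargs": {
  "motion": [
    {"xyz": [0, 0, 0.5], "twist": 0, "jaw": -1},
    {"xyz": [0, 0, 1], "twist": 0, "jaw": -1},
    {"xyz": [0, 0, 1], "twist": 0, "jaw": -1}
  ]
}}

```text
time: 10.78
ee_pos: [0.5512, -0.0078, 0.1013]
tcp_rot: [180.0, 0.0, 105.9]
wrist_force: [-0.4, -0.0, -0.2]
opening: 0.0117
grasp_force: 41.7
```

Request:
{"fn": "apply_moves", "kwargs": {
  "motion": [
    {"xyz": [0, 0, 0.5], "twist": 0, "jaw": -1},
    {"xyz": [0, 0, 1], "twist": 0, "jaw": -1},
    {"xyz": [0, 0, 1], "twist": 0, "jaw": -1}
  ]
}}

```text
time: 11.15
ee_pos: [0.5514, -0.0078, 0.1013]
tcp_rot: [179.9, 0.0, 105.9]
wrist_force: [-2.5, 0.3, 7.7]
opening: 0.0113
grasp_force: 42.9
```

Request:
{"fn": "apply_moves", "kwargs": {
  "motion": [
    {"xyz": [0, 0, 0.5], "twist": 0, "jaw": -1},
    {"xyz": [0, 0, 1], "twist": 0, "jaw": -1},
    {"xyz": [0, 0, 1], "twist": 0, "jaw": -1}
  ]
}}

```text
time: 11.52
ee_pos: [0.5515, -0.0078, 0.1013]
tcp_rot: [179.9, 0.0, 105.9]
wrist_force: [-5.2, -0.1, 14.3]
opening: 0.0111
grasp_force: 43.9
```

It has reached the floor at the expected height with firm contact. I'll relax the load, then open the gripper.

Request:
{"fn": "apply_moves", "kwargs": {
  "motion": [
    {"xyz": [0, 0, -1], "twist": 0, "jaw": -1},
    {"xyz": [0, 0, -1.7], "twist": 0, "jaw": -1},
    {"xyz": [0, 0, -1.7], "twist": 0, "jaw": -0.4},
    {"xyz": [0, 0, -1.7], "twist": 0, "jaw": -0.3},
    {"xyz": [0, 0, -1.7], "twist": 0, "jaw": -0.2}
  ]
}}

```text
time: 12.15
ee_pos: [0.5511, -0.0078, 0.1007]
tcp_rot: [-180.0, -0.0, 105.9]
wrist_force: [0.2, 0.7, -0.1]
opening: 0.0345
grasp_force: 0.0
```

Request:
{"fn": "apply_moves", "kwargs": {
  "motion": [
    {"xyz": [0, 0, 0], "twist": 0, "jaw": -0.2},
    {"xyz": [0, 0, -10], "twist": 0, "jaw": -0.2},
    {"xyz": [0, 0, -30], "twist": 0, "jaw": -0.2},
    {"xyz": [0, 0, -70], "twist": 0, "jaw": -0.2},
    {"xyz": [0, 0, -120], "twist": 0, "jaw": -0.2}
  ]
}}

```text
time: 12.78
ee_pos: [0.5507, -0.0078, 0.2222]
tcp_rot: [-179.9, -0.0, 105.9]
wrist_force: [0.3, 1.0, 0.4]
opening: 0.0342
grasp_force: 0.0
```

Run:
```python
from h import *
print(sensors.get_obs()["ee_pos"])
c,s=np.cos(np.radians(15.6)),np.sin(np.radians(15.6))
for n in("wrist","scene"):
    im,d,P=look(n,n+"6");H=cv2.cvtColor(im,cv2.COLOR_RGB2HSV).astype(int);D=(P-[.55,-.0073,0])*1000
    u=D[...,0]*c+D[...,1]*s;v=-D[...,0]*s+D[...,1]*c
    m=(H[...,0]<=16)&(H[...,1]>170)&(H[...,2]>150)&(P[...,2]>.107)&(P[...,2]<.125)&(np.hypot(u,v)<110)
    q=np.c_[u[m],v[m]];print(n,cv2.minAreaRect(q.astype(np.float32)),np.percentile(P[m][:,2],[10,50,90]))
a=cv2.imread("pics/wrist6.png");b=cv2.imread("pics/scene6.png")
cv2.imwrite("pics/end.png",np.hstack([cv2.resize(a,(400,300)),cv2.resize(b,(400,300))]))
```

```text
[ 0.55073061 -0.007788    0.22222428]
wrist ((0.9830827713012695, -2.6651992797851562), (11.816829681396484, 155.48663330078125), 0.3269602358341217) [0.11313417 0.11399872 0.1148689 ]
scene ((2.5570812225341797, -2.3986968994140625), (14.53866195678711, 156.0438232421875), 0.2456343024969101) [0.10841188 0.11356084 0.11616671]
```

View pics/end.png

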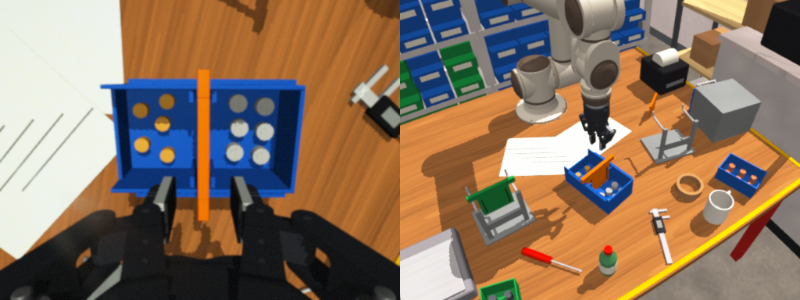

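The divider stands upright in the slot with its top at 114 mm, and the gripper is clear. Green still hangs on its stand. I'll hand the job in.

```bash
python3 -c "
from workcell import bot
print(bot.job_done())"
```

```text
the job is handed in; nothing more can be done
None
```

The orange divider stands upright in the bin's slot, resting on the floor and released, the green one still hangs on its stand, and the job is handed in at about 13 s; no verdict was returned.

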